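# Brush off its hook and into the tumbler

## Task

Lift the grey brush up and off its hook on the little wooden stand and put it head down into the white tumbler; lower it to the bottom before you let go rather than dropping it in. Leave the tumbler standing where it is and everything else in its place.

Things in the scene. Friction and masses are not known exactly. Their poses are not given: they have to be found in the camera images.
- brush: Hard grey silicone brush, 135 mm long, 60 g, hung on a hook by a slot 20 mm wide, 36 mm high. Origin: on the slot's middle line, 9 mm below its upper edge; z up, y across, x along the hook. Flat loop 30 mm wide (y), 9 mm thick (x), z = +15 to -40 mm, holds the slot (z = +9 to -27); handle 15 x 9 mm to z = -75; rectangular head 34 (y) x 22 mm to z = -120, 9 mm nubs on its -x side.
- brush_foot (a point): Centre of the lower end of the brush head, 120 mm below the brush's origin.
- tumbler: White ceramic tumbler, round, no handle, 90 mm high, 74 mm wide at the foot and 80 mm at the rim, walls 4 mm (mouth 72 mm wide), loose. Origin at the centre of its underside, z up. It trades places with the soap dish and the perfume bottle.
- tumbler_in (a point): Centre of the tumbler's inner floor, 6 mm above its underside.
- stand: Fixed wooden hook stand: base 90 x 290 x 16 mm, board 202 mm high. Origin under the base's centre. Three 8 mm round steel hooks at y = -95, 0, +95 mm point to its -x; bar axis 190 mm high where things hang (x = -50 to -68 mm), then the tip turns up to x = -78, axis 200 mm high. A hung thing must rise 10 to 28 mm (slot play), best 19, then come away to -x by 30 mm or more.
- clipper: Green plastic nail clipper with steel jaws, 108 mm long, 30 mm wide, bystander. Hangs on a hook by its 20 x 36 mm slot; origin 9 mm below the slot's upper edge, z up, x along the hook.
- mirror: White round hand mirror, 143 mm long, disc 68 mm wide, bystander. Hangs on a hook by its 20 x 36 mm slot; origin 9 mm below the slot's upper edge, z up, x along the hook.
- soap_dish: White rectangular soap dish with a bar of soap, 85 x 115 x 26 mm, bystander, loose. Origin at the centre of its underside.
- perfume: Rectangular amber glass perfume bottle with black cap, 34 x 52 mm, 94 mm high, bystander, loose. Origin at the centre of its underside.
- swab_box: Bamboo swab box with a sliding lid, 75 x 100 x 57 mm, bystander, loose. Origin at the centre of its underside.
- jar: Low round green glass cream jar with white lid, 52 mm wide, 45 mm high, bystander, loose. Origin at the centre of its underside.
Not all that is in view belongs to the job. Leave any green or turquoise look-alike of the tumbler alone.

How it is judged:
On the way, in this order (a step that is already met when the one before it is completed fails the run):
1. the brush is held by the fingers, touching nothing of the stand and off its hook (past the hook's tip, or lifted well above it) ((x of brush in the frame of stand below -0.09 m or height (world z) of brush above 0.22 m) and contact force between brush and the fingers above 0.3 N and contact force between brush and stand below 0.05 N), for 0.1 s.
2. the brush, still held, is inside the tumbler with its foot within 35 mm of the inner floor (horizontal distance between brush_foot and tumbler_in below 0.036 m and z of brush_foot in the frame of tumbler between -0.005 and 0.041 m and contact force between brush and the fingers above 0.3 N), for 0.05 s.
At the end, for the whole second after the job is handed in: The brush stands at rest, released, head down in the tumbler: its foot inside and within 20 mm of the inner floor, leaning less than 45 degrees; the tumbler stands upright on the ledge; the tumbler and every bystander are within 40 mm of where they started (horizontal distance between brush_foot and tumbler_in below 0.036 m and z of brush_foot in the frame of tumbler between -0.005 and 0.026 m and angle between brush's own z axis and vertical below 0.8 rad and angle between tumbler's own z axis and vertical below 0.1 rad and linear speed of each of brush, tumbler below 0.02 m/s and contact force between brush and the fingers below 0.05 N and distance of each of clipper, mirror, tumbler, soap_dish, perfume, swab_box, jar from where it was at the start of the episode below 0.04 m); the robot touches nothing.
It fails at once if a bystander or the tumbler is shifted by more than 40 mm (this includes knocking something off its hook) (distance of any of clipper, mirror, tumbler, soap_dish, perfume, swab_box, jar from where it was at the start of the episode above 0.04 m).
It fails at once if the tumbler tips by more than about 25 degrees (angle between tumbler's own z axis and vertical above 0.45 rad).
It also fails if it takes over 48 s, if anything falls off the work surface, if the arm or the gripper's body presses on something with over 40 N, if the wrist force passes 120 N, or if a joint passes its speed limit or range.

## Robot

A 7-joint arm with a two-finger parallel gripper is mounted at the origin on the work surface. World frame = base frame: x ahead of the robot, y to its left, z up, the work surface at z = 0. Lengths are in m, angles in rad, forces in N, time in s.
With the tool pointing down it reaches from about 0.35 to 0.775 m from the base axis. Payload 3.1 kg.
Tool frame: the origin (TCP) lies at the very end of the fingers, on their centre line; the grasp point (between the pads) lies 19 mm behind it; z points along the fingers, y is the line along which they close (so a half turn about z gives the same grasp; the last joint's range is limited). The gripper opens to 85 mm and grips with 20 to 120 N. Pads are 22 mm wide; open, the fingers measure 114 mm over their backs; the gripper's body (76 mm by 85 mm) begins 54 mm behind the grasp point. The pads swing forward as they close: fully open they stand 13 mm farther back than shut.
Start: joints at [-1.388, 0.311, 0.014, 1.512, -0.004, 1.319, -0.027], TCP at [0.123, 0.536, 0.231] pointing down, gripper open.
Joint ranges: [-2.7, 2.7], [-0.3, 1.91], [-1.27, 1.3], [0.12, 2.57], [-1.44, 4.58], [0.2, 2.03], [-3.05, 3.05]. Speed limits (rad/s): [2.79, 2.79, 3.14, 3.14, 3.14, 3.14, 3.14].

## Interface

Orientations are given as a unit quaternion [w, x, y, z].
In Python, from plant import * gives the robot as it stands.
- The arm moves only by the tool servo_tool, never from a script. Its argument "commands" is text: rows parted by semicolons, each of 5 numbers parted by spaces: the closure, from -1 (fully open) to 1 (shut), then the shift along the tool's x, y, z in mm, then the turn about the tool's z in degrees. A call has 1 to 20 rows; each row shifts and turns the commanded pose from where the row before left it, along the tool's axes as they then stand; what a row does not reach is not made up. A row lasts 1/8 s, in which the tool goes at most 62.5 mm and 10.7 degrees, less where a joint would pass 70% of its speed; a pose out of reach is approached as far as the arm can. A call is refused whole if a number of a shift passes 62.5 or a number of a turn 10.7, either way. A call with a gripper value outside its range is refused whole. The fingers move at their own pace and stop on an object; the grip force is fixed at half the most. Time passes only in rows, so rows that do not move let the fingers close. It gives the time, the measured TCP pose, the force, the opening and the grip force at its end, in the units of the state.
- sense(): the state, without advancing time (a new reading comes with each control period).
- capture(name): name is "scene" or "top" or "wrist"; returns a dict with "img" (480x640x3 uint8, red, green, blue), "z_map" (480x640 float32, m along the optical axis (not along the pixel's ray), 0 where there is no reading), "vfov" (degrees; the focal length in pixels is half the picture's height over the tangent of half this angle, whatever the lens; pixels are square), "cx", "cy" (the principal point, pixels), "rvec" (rotation vector, rad) and "tvec" (3), from world to camera coordinates, as OpenCV has them. Camera axes: x right, y down, z forward; pixel columns grow to the right and rows downward; lengths in m; the calibration is good to about 2 mm. The wrist camera is an equidistant fisheye: a pixel r from the principal point sees the ray r / f radians off the axis. A picture is of the moment at which its call begins.
- job_done(): hands the job in; it is judged then, once.
The state is a dict: "time": time; "joints": joint angles; "qvel": joint speeds; "joint_torque": joint torques, N m; "position": TCP position; "eef_rot": TCP orientation; "contact_force": force on the tool from outside, world axes, zero at the start; "moment": the same for the moment, N m; "width": opening from 0.0 (shut) to 1.0 (fully open); "gripper_force": force on a finger pad.
Only numpy, scipy, OpenCV 4.12 (cv2) and the standard library are available. Lean on these libraries where they do the work, as an engineer would, in place of code of your own. Each camera call takes 0.05 s, during which the arm holds its last target. There are 200 camera calls.

## Working session

There is one attempt and no reset: what is moved stays moved. The work goes in short steps, Python scripts to look and compute and a tool call to move; the robot and the scene stay as the last step left them, time stands still between calls to the robot, and variables do not carry over. Pictures are saved under pics/ and viewed, at most 10 in all, crops included, and the job is handed in when it is done.

Besides the shell and the picture viewer there is one more tool, called after "Call:" as name(argument=value, ...) on one line, values as JSON. servo_tool: Moves the arm, as the interface text tells. Its arguments: {"type":"object","properties":{"commands":{"type":"string"}},"required":["commands"]}

```bash
mkdir -p pics; cat > h.py <<'E'
from plant import *
import numpy as np, cv2
def cap(n):
    c=capture(n); c['R']=cv2.Rodrigues(np.array(c['rvec'],float))[0]; c['t']=np.array(c['tvec'],float).reshape(3)
    c['f']=240/np.tan(np.radians(c['vfov'])/2); return c
def save(c,name): cv2.imwrite('pics/'+name,cv2.cvtColor(c['img'],cv2.COLOR_RGB2BGR))
def world(c,fish=False):
    v,u=np.mgrid[:480,:640]; x=(u-c['cx'])/c['f']; y=(v-c['cy'])/c['f']
    if fish:
        r=np.hypot(x,y)+1e-9; k=np.tan(np.minimum(r,1.5))/r; x=x*k;y=y*k
    z=c['z_map']; P=np.stack([x*z,y*z,z],-1)
    W=(P-c['t'])@c['R']; W[z==0]=np.nan; return W
E
python3 - <<'E'
from h import *
s=sense(); print(s)
for n in ['scene','top']:
    c=cap(n); save(c,n+'0.png'); np.save(n+'0.npy',world(c)); print(n,c['vfov'],-c['R'].T@c['t'],c['R'][2])
E
```

```text
{'time': 0.0, 'joints': array([-1.38773058,  0.31172464,  0.01395407,  1.51307513, -0.00439991,
        1.31915749, -0.02721711]), 'qvel': array([ 0.00169   ,  0.00042187, -0.00092743, -0.00212642, -0.0017202 ,
        0.00036524, -0.00075248]), 'joint_torque': array([ 3.09775633e-04, -3.79920638e+01,  1.45757440e-01, -2.30585307e+01,
        1.20542297e-02,  1.36731777e-02, -1.05631983e-05]), 'position': array([0.12239053, 0.53546717, 0.23021422]), 'eef_rot': array([-8.88277591e-05,  1.12098821e-01,  9.93696379e-01, -1.16356092e-03]), 'contact_force': array([ 0.07013863,  0.17823235, -0.16307902]), 'moment': array([-0.00904932,  0.01009085, -0.09311954]), 'gripper_force': 0.0, 'width': 0.9991904925736981}
scene 48.74222383231579 [1.39660146 0.36851925 0.79597503] [-0.77583293 -0.29083761 -0.5599078 ]
top 48.52737707334417 [0.31723754 0.0212165  1.50005894] [ 0.1225426   0.00865104 -0.99242555]
```

View pics/scene0.png

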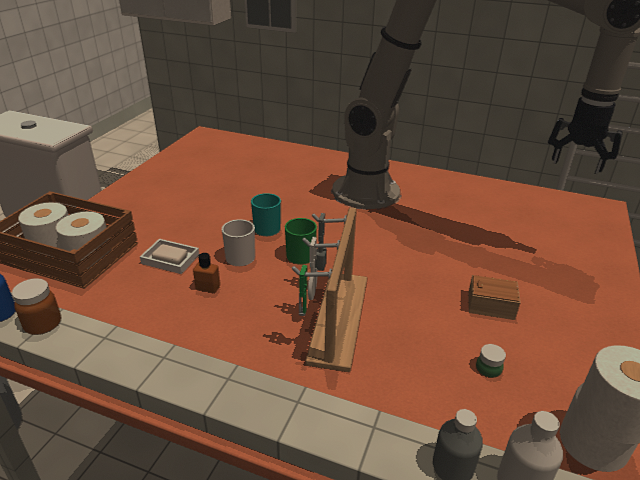

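View pics/top0.png

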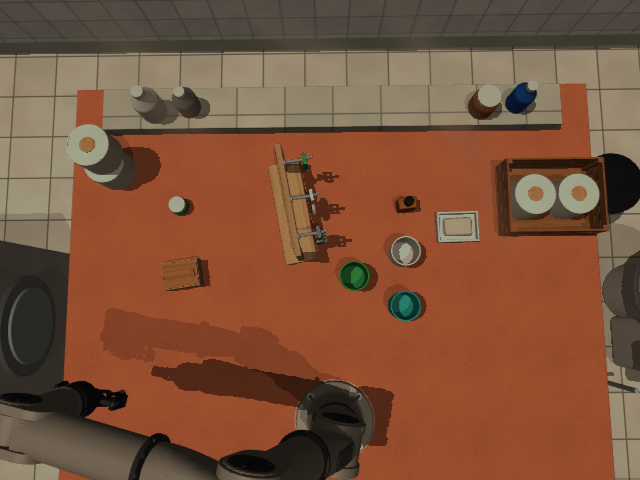

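Top view: stand at (293,205) with hooks pointing right (world -y). Hanging items, in the top view, with scene pixels in brackets:
- green clipper at (305,160) [(303,285)]
- mirror at (312,195) [(312,280)]
- grey item at (320,237) [(320,250)], probably the brush

The white tumbler is at top (405,250), scene (239,242). Its look-alikes are green (355,275) and turquoise (405,305). Next I'll measure and take one close crop.

```bash
python3 - <<'E'
from h import *
T=np.load('top0.npy');S=np.load('scene0.npy')
a=cv2.imread('pics/scene0.png')[195:345,220:380]; b=cv2.imread('pics/top0.png')[130:280,250:430]
cv2.imwrite('pics/crop1.png',np.hstack([cv2.resize(a,(400,375),interpolation=2),cv2.resize(b,(400,375),interpolation=2)]))
def clus(W,x0,x1,y0,y1,z0,z1):
    m=(W[...,0]>x0)&(W[...,0]<x1)&(W[...,1]>y0)&(W[...,1]<y1)&(W[...,2]>z0)&(W[...,2]<z1); return W[m]
# tumbler rim by circle fit, each view
for W,(u,v),n in ((T,(405,250),'T'),(S,(239,242),'S')):
    p=W[v-30:v+30,u-30:u+30].reshape(-1,3); p=p[p[:,2]>0.075]; 
    p=p[p[:,2]<.11]; print(n,len(p),np.percentile(p[:,2],[5,50,95]))
    A=np.c_[2*p[:,:2],np.ones(len(p))]; s=np.linalg.lstsq(A,(p[:,:2]**2).sum(1),rcond=None)[0]; print(s[:2],np.sqrt(s[2]+s[:2]@s[:2]))
for n,(u,v) in dict(perf=(408,201),soap=(458,226),green=(355,275),turq=(405,305)).items(): print(n,T[v,u])
# base top of stand
p=clus(T,0.3,0.9,-.1,.3,.012,.021);p=p[~np.isnan(p[:,0])]; print(len(p)); 
r=cv2.minAreaRect((p[:,:2]*1000).astype(np.float32)); print('base',r)
p=clus(T,0.3,0.9,-.1,.3,.194,.212); r=cv2.minAreaRect((p[:,:2]*1000).astype(np.float32)); print('board',r)
for v in (236,237,238): print([T[v,u].round(3).tolist() for u in range(306,328,3)])
E
```

```text
T 178 [0.07760342 0.08751554 0.09315687]
[ 0.45162314 -0.19363962] 0.03755433821914664
S 373 [0.07555548 0.08284471 0.08919265]
[ 0.47126659 -0.18981563] 0.04911780044871174
perf [ 0.58453841 -0.20448951  0.09156868]
soap [ 0.5251927  -0.35314958  0.02202747]
green [ 0.39174306 -0.06364129  0.00936878]
turq [ 0.30732686 -0.20146223  0.0046125 ]
1802
base ((591.486083984375, 105.62155151367188), (398.4662170410156, 451.5871887207031), 88.51280975341797)
board ((578.956787109375, 76.79485321044922), (288.38397216796875, 89.72099304199219), 10.322035789489746)
[[0.503, 0.073, 0.008], [0.502, 0.064, 0.013], [0.502, 0.056, 0.017], [0.491, 0.046, 0.106], [0.479, 0.037, 0.198], [nan, nan, nan], [0.491, 0.022, 0.104], [0.504, 0.013, -0.003]]
[[0.5, 0.073, 0.008], [0.499, 0.064, 0.015], [0.499, 0.056, 0.016], [0.489, 0.046, 0.1], [0.477, 0.037, 0.197], [0.488, 0.03, 0.107], [0.488, 0.022, 0.101], [0.501, 0.013, -0.004]]
[[0.497, 0.073, 0.01], [0.497, 0.064, 0.009], [0.496, 0.056, 0.015], [0.485, 0.046, 0.109], [0.476, 0.037, 0.186], [0.476, 0.029, 0.18], [0.487, 0.022, 0.089], [0.498, 0.013, -0.002]]
```

View pics/crop1.png

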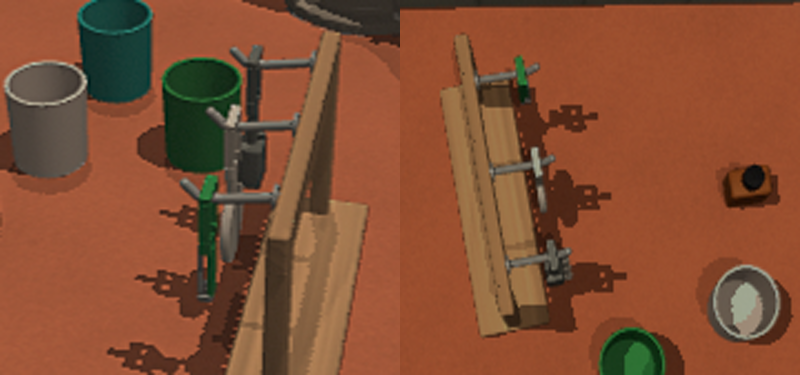

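The crop confirms the choice. The grey item on the hook nearest the robot is the brush (crop (257,120) on the left, (557,262) on the right), with the green clipper and white mirror on the other two hooks. Now I'll fly over the brush.

Call:
servo_tool(commands="-1 -38 -34 -7 0;-1 -38 -34 -7 0;-1 -38 -34 -7 0;-1 -38 -34 -7 0;-1 -38 -34 -7 0;-1 -38 -34 -7 0;-1 -38 -34 -7 0;-1 -38 -34 -7 0;-1 -38 -34 -7 0;-1 -38 -34 -7 0;-1 -38 -34 -7 0;-1 -38 -34 -7 0;-1 0 0 0 9.6;-1 0 0 0 9.6;-1 0 0 0 9.6;-1 0 0 0 9.6;-1 0 0 0 9.6;-1 0 0 0 9.6;-1 0 0 0 9.6;-1 0 0 0 0")

```text
time: 2.6
position: [0.4759, 0.0369, 0.3149]
eef_rot: [-0.0, 0.643, 0.766, -0.0]
contact_force: [0.2, 0.4, -0.3]
width: 1.001
gripper_force: 0.0
```

```bash
python3 - <<'E'
from h import *
s=sense(); print(s['position'],s['eef_rot'],s['joints'])
c=cap('wrist'); save(c,'w1.png'); np.save('w1.npy',world(c,True)); print(-c['R'].T@c['t'],c['R'],c['f'],c['cx'],c['cy'])
E
```

```text
[0.47588661 0.03690453 0.31489403] [-2.84616201e-04  6.42511500e-01  7.66275904e-01 -3.61338268e-04] [-0.73112487  0.14258003  0.71491035  1.55543325 -0.09350901  1.47948258
  0.16262976]
[0.46361205 0.11107999 0.45818806] [[ 0.98464951  0.17454026 -0.00101712]
 [ 0.16705831 -0.94072073  0.29518812]
 [ 0.05056539 -0.29082676 -0.95543861]] 371.64829954431775 322.2930705598158 234.75061110770176
```

View pics/w1.png

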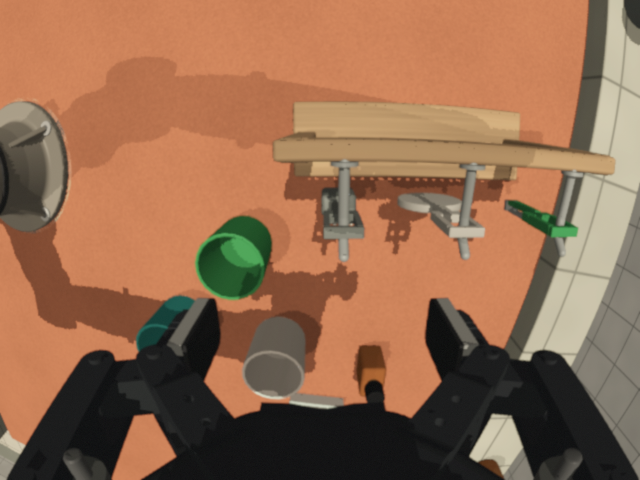

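The wrist view shows the brush loop at (343,227) with the hook tip at (344,258). The white tumbler mouth is at (274,372) and the perfume bottle at (373,375). Next I'll measure from depth.

```bash
python3 - <<'E'
from h import *
W=np.load('w1.npy'); T=np.load('top0.npy'); np.set_printoptions(precision=4,suppress=True)
im=cv2.imread('pics/w1.png')
for v in range(140,266,6): print(v,[ (W[v,u]*1000).round(0).astype(int).tolist() if np.isfinite(W[v,u,0]) else None for u in (326,334,344,354,361)])
# board direction: board top points
g=lambda W,m: W[m]
m=(W[...,2]>.192)&(W[...,2]<.212)&(W[...,1]>.06); m[:,:270]=0; m[200:]=0
p=W[m][:,:2]; r=cv2.minAreaRect((p*1000).astype(np.float32)); print('board',r,len(p))
# wrist tumbler rim
p=W[305:400,235:312].reshape(-1,3); p=p[(p[:,2]>.084)&(p[:,2]<.097)]
A=np.c_[2*p[:,:2],np.ones(len(p))]; s=np.linalg.lstsq(A,(p[:,:2]**2).sum(1),rcond=None)[0]; print('tumb',len(p),s[:2],np.sqrt(s[2]+s[:2]@s[:2]),np.median(p[:,2]))
for nm,(u,v) in dict(tip1=(344,258),tip2=(464,254),tip3=(561,249),bar1=(344,180),bar2=(469,185)).items(): print(nm,W[v,u])
E
```

```text
140 [[468, 100, 201], [473, 101, 201], [480, 102, 202], [487, 104, 202], [492, 105, 201]]
146 [[469, 96, 204], [474, 97, 204], [481, 98, 202], [487, 100, 203], [492, 101, 203]]
152 [[469, 92, 202], [475, 93, 203], [481, 94, 202], [488, 96, 203], [493, 96, 203]]
158 [[470, 88, 202], [475, 89, 202], [482, 90, 201], [489, 91, 202], [494, 92, 203]]
164 [[476, 64, 16], [476, 85, 205], [482, 87, 209], [489, 88, 206], [517, 72, 17]]
170 [[477, 57, 17], [487, 59, 16], [484, 82, 202], [510, 63, 16], [519, 64, 16]]
176 [[479, 48, 0], [489, 49, -2], [485, 77, 199], [513, 54, 1], [522, 55, 0]]
182 [[480, 40, -1], [490, 42, 2], [485, 73, 200], [515, 46, 1], [523, 48, 2]]
188 [[479, 46, 77], [487, 47, 78], [486, 69, 200], [516, 39, -1], [525, 41, 2]]
194 [[479, 45, 108], [486, 46, 107], [487, 65, 198], [505, 49, 104], [526, 33, 2]]
200 [[479, 40, 111], [487, 41, 110], [488, 60, 198], [506, 44, 109], [528, 25, 1]]
206 [[480, 34, 111], [486, 40, 133], [489, 55, 196], [507, 39, 110], [529, 18, 2]]
212 [[479, 39, 153], [486, 40, 153], [490, 51, 196], [503, 43, 154], [531, 10, 0]]
218 [[479, 39, 176], 
[... 261 characters left out ...]
33, 200], [493, 34, 200], [500, 36, 200], [505, 37, 200]]
242 [[494, -37, 1], [504, -35, 1], [494, 29, 196], [530, -31, 1], [539, -29, 1]]
248 [[496, -45, 0], [506, -43, 1], [495, 25, 199], [532, -39, 0], [541, -37, 1]]
254 [[497, -54, 0], [508, -52, 0], [495, 22, 203], [534, -47, 0], [543, -46, 0]]
260 [[499, -62, 0], [509, -60, 0], [496, 17, 203], [535, -56, 0], [544, -53, 2]]
board ((576.8198852539062, 99.5854721069336), (289.3791809082031, 44.883575439453125), 10.583239555358887) 8815
tumb 778 [ 0.4539 -0.1924] 0.03767608954080093 0.08956158621079272
tip1 [0.4957 0.0193 0.205 ]
tip2 [0.5875 0.037  0.2022]
tip3 [0.6803 0.056  0.2011]
bar1 [0.4852 0.0748 0.2004]
bar2 [0.5773 0.0894 0.2001]
```

Call:
servo_tool(commands="-1 -3 16 0 -0.5;-1 0 0 25 0;-1 0 0 25 0;-1 0 0 25 0;-1 0 0 25 0;-1 0 0 25 0;-1 0 0 26 0;-1 0 0 0 0;1 0 0 0 0;1 0 0 0 0;1 0 0 0 0;1 0 0 0 0;1 0 0 0 0;1 0 0 0 0")

```text
time: 4.4
position: [0.4933, 0.0367, 0.1652]
eef_rot: [0.001, 0.64, 0.768, 0.001]
contact_force: [-0.2, -0.5, 6.7]
width: 0.342
gripper_force: 59.1
```

```bash
python3 - <<'E'
from h import *
s=sense(); print(s['position'],s['eef_rot'],s['width'],s['gripper_force'],s['contact_force'])
c=cap('scene');c2=cap('wrist'); a=c['img'][195:320,240:380]
im=np.hstack([cv2.resize(a,(400,357)),cv2.resize(c2['img'][120:420,150:486],(400,357))]); cv2.imwrite('pics/g1.png',im[...,::-1])
E
```

```text
[0.49326057 0.03670823 0.16517773] [5.77717012e-04 6.39892001e-01 7.68464217e-01 8.00609626e-04] 0.34247302331305557 59.06376779079437 [-0.21902184 -0.53965421  6.69766904]
```

View pics/g1.png

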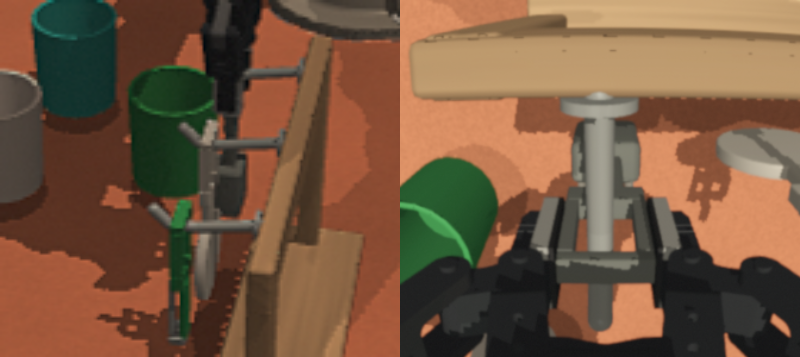

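The crop shows the pads closed on both sides of the loop, with the hook running through the slot (right half, loop bar at (605,265)). The width matches the 30 mm loop. Lifting it now.

Call:
servo_tool(commands="1 0 0 -5 0;1 0 0 -8 0;1 0 0 -7 0;1 0 0 0 0;1 0 0 0 0")

```text
time: 5.12
position: [0.4923, 0.0367, 0.1842]
eef_rot: [-0.0, 0.64, 0.768, -0.0]
contact_force: [-0.0, -1.0, -0.7]
width: 0.337
gripper_force: 59.1
```

Call:
servo_tool(commands="1 -6 0 0 0;1 -10 0 0 0;1 -12 0 0 0;1 -12 0 0 0;1 -12 0 0 0;1 -8 0 0 0;1 0 0 0 0;1 0 0 0 0")

```text
time: 6.12
position: [0.5033, -0.0218, 0.1842]
eef_rot: [-0.0, 0.64, 0.769, 0.0]
contact_force: [-0.5, 0.8, -0.7]
width: 0.343
gripper_force: 59.1
```

```bash
python3 - <<'E'
from h import *
s=sense(); print(s['position'],s['contact_force'],s['moment'])
c2=cap('wrist'); save(c2,'w2.png'); np.save('w2.npy',world(c2,True)); c=cap('scene')
im=np.hstack([cv2.resize(c['img'][180:330,200:360],(380,356)),cv2.resize(c2['img'][60:420,150:534],(380,356))]); cv2.imwrite('pics/g2.png',im[...,::-1])
E
```

```text
[ 0.50330312 -0.02181864  0.18422463] [-0.50750564  0.75830313 -0.68302141] [0.02817303 0.05603416 0.03635677]
```

View pics/g2.png

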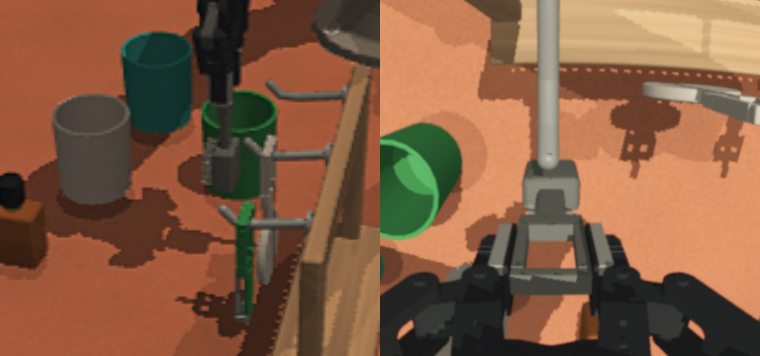

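The brush is off its hook and held, with its head visible below the loop. I'll lift it and measure its tilt.

Call:
servo_tool(commands="1 0 0 -20 0;1 0 0 -30 0;1 0 0 -30 0;1 0 0 0 0;1 0 0 0 0")

```text
time: 6.85
position: [0.5028, -0.0219, 0.2634]
eef_rot: [-0.001, 0.64, 0.769, -0.0]
contact_force: [-0.9, 0.8, -0.9]
width: 0.339
gripper_force: 59.3
```

```bash
python3 - <<'E'
from h import *
s=sense(); tcp=s['position'];print(tcp)
q=s['eef_rot']; a=np.arctan2(2*q[1]*q[2],-(1-2*(q[1]**2+q[3]**2))*-1) 
from scipy.spatial.transform import Rotation as Ro
R=Ro.from_quat([q[1],q[2],q[3],q[0]]).as_matrix()
for n in('wrist','scene','top'):
    c=cap(n); W=world(c,n=='wrist'); L=((W-tcp)@R)*1000
    m=(abs(L[...,0])<40)&(abs(L[...,1])<22)&(L[...,2]>-45)&(L[...,2]<115)
    p=L[m]; col=c['img'][m].astype(int)
    g=(col.max(1)-col.min(1)<30); p=p[g]
    print(n,len(p))
    for z in range(-45,115,10):
        k=p[(p[:,2]>=z)&(p[:,2]<z+10)]
        if len(k)>5: print(z,len(k),'x',np.percentile(k[:,0],[3,50,97]).round(1),'y',np.percentile(k[:,1],[3,50,97]).round(1))
E
```

```text
[ 0.50277775 -0.02188296  0.26344816]
wrist 10500
-45 2289 x [-8.8  2.5 11.9] y [-19.    0.3  20. ]
-35 2121 x [-3.7  4.5 11.1] y [-19.2   0.6  20.2]
-25 854 x [ 2.8  9.9 11.3] y [-19.8  -9.3  21. ]
-15 699 x [-0.3  7.7 11.1] y [-19.6  -9.4  20.4]
-5 296 x [-0.8  4.5  5.4] y [-13.9  -9.   15.1]
5 1226 x [-3.3  3.4  5. ] y [-11.9   0.6  13.1]
15 325 x [3.8 4.5 5. ] y [-12.1   0.6  12.1]
25 214 x [3.5 4.4 5.1] y [-6.   0.6  7.5]
35 175 x [2.9 4.5 4.9] y [-6.3  0.6  7.8]
45 641 x [-6.6  4.4  8.7] y [-12.5   0.6  14.2]
55 1078 x [-11.4   7.9  11.6] y [-14.5   1.1  16.1]
65 228 x [10.1 11.  11.4] y [-13.4  -0.   15.1]
75 246 x [ 9.5 11.  11.6] y [-13.4   1.8  15.2]
85 108 x [10.6 11.1 11.4] y [-13.    0.9  14.9]
scene 513
-45 12 x [10.4 12.7 15.8] y [-18.8 -16.6  16.4]
-35 21 x [-6.3 11.9 14.3] y [-18.   17.   20.9]
-25 18 x [-6.4 11.5 14.6] y [-16.9 -12.9  21.9]
-15 25 x [-0.4 11.1 14.2] y [-16.8 -12.2  21.5]
-5 19 x [-6.6  9.1 14.8] y [-15.   19.9  21.9]
5 20 x [0.5 4.7 9. ] y [ 9.  14.6 17.5]
15 21 x [0.1 6.7 9.3] y [-5.2 13.7 16.2]
25 18 x [0.5 5.5 9.2] y [ 4.8  7.5 10.2]
35 20 x [0.9 5.3 9. ] y [-0.2  7.2 10. ]
45 23 x [-0.3  4.6  9.1] y [-2.9  5.9  9.8]
55 106 x [-13.6   4.8  14.8] y [-9.9  9.2 18.8]
65 60 x [-13.7   3.5  15.7] y [-3.9 15.1 19.2]
75 60 x [-13.9   4.2  16. ] y [-0.9 15.9 19.6]
85 61 x [-14.    4.1  15.9] y [-3.8 16.  19.4]
95 29 x [-12.6   4.5  15.5] y [-3.1 15.3 19.9]
top 0
```

Call:
servo_tool(commands="1 -20 -10 0 0;1 -29 -15 0 0;1 -29 -15 0 0;1 -29 -15 0 0;1 -29 -15 0 0;1 -20 -10 0 0;1 0 0 0 0;1 0 0 0 0")

```text
time: 8.0
position: [0.4532, -0.1887, 0.2637]
eef_rot: [-0.001, 0.639, 0.769, 0.0]
contact_force: [0.6, 0.5, -0.6]
width: 0.339
gripper_force: 59.3
```

```bash
python3 - <<'E'
from h import *
s=sense(); tcp=s['position'];print(tcp)
c=cap('wrist'); W=world(c,True); save(c,'w3.png')
m=(W[...,2]>.084)&(W[...,2]<.097)&(np.hypot(W[...,0]-.453,W[...,1]+.193)<.048); p=W[m]
A=np.c_[2*p[:,:2],np.ones(len(p))]; f=np.linalg.lstsq(A,(p[:,:2]**2).sum(1),rcond=None)[0]; print('tumb',len(p),f[:2],np.sqrt(f[2]+f[:2]@f[:2]),np.median(p[:,2]),p.min(0),p.max(0))
E
```

```text
[ 0.45322679 -0.18871123  0.26372951]
tumb 1004 [ 0.45370104 -0.19315866] 0.03736197935291554 0.09032911626321666 [ 0.41406678 -0.2277482   0.08403274] [ 0.49315345 -0.15430088  0.0926516 ]
```

View pics/w3.png

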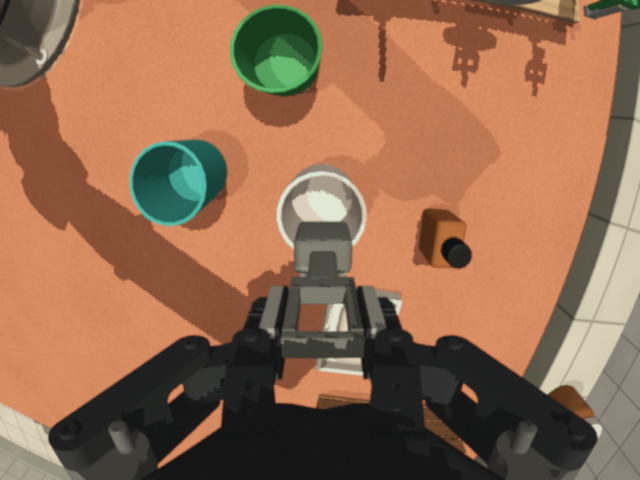

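The tumbler mouth (320,212) sits below the head, and the head footprint is centred in it. Lowering.

Call:
servo_tool(commands="1 0 0 20 0;1 0 0 30 0;1 0 0 30 0;1 0 0 25 0;1 0 0 20 0;1 0 0 12 0;1 0 0 8 0;1 0 0 5 0;1 0 0 0 0;1 0 0 0 0")

```text
time: 9.3
position: [0.4533, -0.1905, 0.1148]
eef_rot: [0.001, 0.64, 0.768, 0.0]
contact_force: [-0.9, -0.4, -0.9]
width: 0.338
gripper_force: 59.3
```

Call:
servo_tool(commands="1 0 0 3 0;1 0 0 2 0;1 0 0 1 0;1 0 0 1 0;1 0 0 0 0")

```text
time: 9.93
position: [0.4528, -0.1902, 0.1072]
eef_rot: [-0.0, 0.64, 0.768, -0.0]
contact_force: [-0.3, -0.4, -0.5]
width: 0.339
gripper_force: 59.3
```

Call:
servo_tool(commands="1 0 0 1 0;1 0 0 1 0;1 0 0 0 0")

```text
time: 10.3
position: [0.4532, -0.1905, 0.1064]
eef_rot: [0.0, 0.64, 0.768, 0.0]
contact_force: [-0.5, 0.9, 6.9]
width: 0.339
gripper_force: 60.2
```

The foot reached the tumbler floor (6.9 N upward). Releasing and retreating upward.

Call:
servo_tool(commands="1 0 0 -0.5 0;0 0 0 0 0;-0.3 0 0 0 0;-1 0 0 0 0;-1 0 0 0 0;-1 0 0 0 0;-1 0 0 0 0;-1 0 0 -15 0;-1 0 0 -30 0;-1 0 0 -40 0;-1 0 0 -40 0;-1 0 0 -40 0;-1 0 0 0 0;-1 0 0 0 0")

```text
time: 12.05
position: [0.4526, -0.1902, 0.2708]
eef_rot: [-0.0, 0.64, 0.768, 0.0]
contact_force: [0.5, 0.7, -0.4]
width: 1.004
gripper_force: 0.0
```

```bash
python3 - <<'E'
from h import *
s=sense();print(s['position'],s['width'],s['gripper_force'],s['contact_force'])
c=cap('scene');c2=cap('wrist')
W=world(c2,True); m=(W[...,2]>.1)&(W[...,2]<.15)&(np.hypot(W[...,0]-.453,W[...,1]+.193)<.06); print(W[m].mean(0),W[m].max(0))
m=(W[...,2]>.084)&(W[...,2]<.097)&(np.hypot(W[...,0]-.453,W[...,1]+.193)<.048); p=W[m]; print(p.min(0),p.max(0))
im=np.hstack([cv2.resize(c['img'][150:350,160:380],(400,364)),cv2.resize(c2['img'],(400,364))]); cv2.imwrite('pics/end.png',im[...,::-1])
E
```

```text
[ 0.45257846 -0.1901644   0.27083553] 1.0037682502094187 0.0 [ 0.50229104  0.66640211 -0.36968217]
[ 0.45391204 -0.18879216  0.13301541] [ 0.46910986 -0.18242866  0.1436618 ]
[ 0.41386706 -0.23325707  0.08400001] [ 0.49395926 -0.15445845  0.09699907]
```

View pics/end.png

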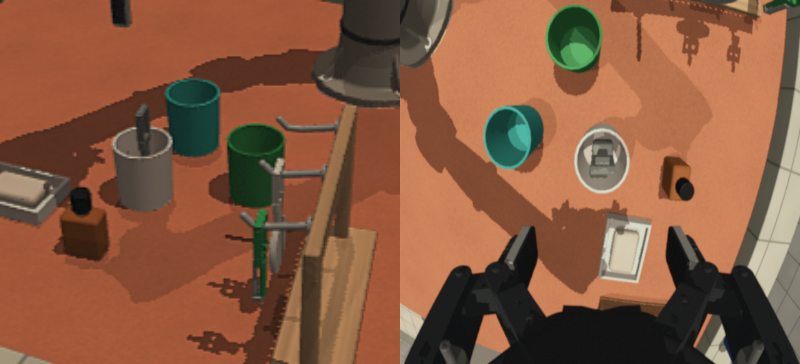

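The brush stands upright in the white tumbler (crop (143,135) left, (600,160) right). The tumbler has not moved, and the clipper and mirror are still on their hooks.

```bash
python3 -c "
from plant import *
print(job_done())"
```

```text
the job is handed in; nothing more can be done
None
```

The brush came off its hook, was lowered to the bottom of the white tumbler before release, and stands head down there; in the final pictures the tumbler and the bystanders in view looked unmoved, and I handed the job in at about 12 s without getting a verdict back.

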